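Start the clamp screw square with the flat-bladed key

ROBOT

A 6-joint arm with a two-finger parallel gripper is mounted at the origin on the work surface. World frame = base frame: x ahead of the robot, y to its left, z up, the work surface at z = 0. Lengths are in m, angles in rad, forces in N, time in s.
With the tool pointing down it reaches from about 0.275 to 0.775 m from the base axis. Payload 14.6 kg.
Tool frame: the origin (TCP) lies between the finger pads; the fingertips stand 19 mm ahead of it and the grasp point (between the pads) is the TCP; z points along the fingers, y is the line along which they close (so a half turn about z gives the same grasp; the last joint's range is limited). The gripper opens to 85 mm and grips with 20 to 120 N. Pads are 22 mm wide; open, the fingers measure 114 mm over their backs; the gripper's body (76 mm by 85 mm) begins 54 mm behind the grasp point. The pads swing forward as they close: fully open they stand 13 mm farther back than shut.
Start: joints at [-1.466, 0.263, -0.048, 1.259, 0, 1.415], TCP at [0.135, -0.507, 0.25] pointing down, gripper open.
Joint ranges: [-2.65, 2.65], [-0.89, 1.7], [-1.18, 1.37], [-2.13, 2.11], [-1.35, 1.29], [-3.14, 3.14]. Speed limits (rad/s): [1.89, 1.89, 2.57, 2.79, 3.14, 3.14].

INTERFACE

Orientations are given as a rotation vector (axis times angle).
In Python, from station import * gives the robot as it stands. The module is installed in compiled form; this text tells all that it offers.
- The arm moves only by the tool send_rows, never from a script. Its argument "steps" is a list of rows, each an object of numbers: "dx", "dy", "dz": the shift along the tool's x, y, z in mm; "rx", "ry", "rz": the turn, a rotation vector about the tool's x, y, z in degrees. In form: [{"dx": .., "dy": .., "dz": .., "rx": .., "ry": .., "rz": ..}, ...]. A call has 1 to 20 rows; each row is the pose to reach, as a shift and turn from the pose commanded when the call began, along the tool's axes at that moment; what a row does not reach only later rows make up. A row lasts 1/8 s, in which the tool goes at most 62.5 mm and 10.7 degrees, less where a joint would pass 70% of its speed; a pose out of reach is approached as far as the arm can. A call with a gripper value outside its range is refused whole. "grip" is the closure, from 0 (fully open) to 1 (shut), set as the call begins (left out, the last holds). The fingers move at their own pace and stop on an object; the grip force is fixed at half the most. Time passes only in rows, so rows that repeat a pose let the fingers close. It gives the time, the measured TCP pose, the force, the opening and the grip force at its end, in the units of the state.
- get_obs(): the state, without advancing time (a new reading comes with each control period).
- camera(name): name is "side" or "top"; returns a dict with "color" (420x560x3 uint8, red, green, blue), "K" (3x3 intrinsics, pixels), "k1" (the pictures are not rectified: a ray, as slopes to the right and down, at radius r is drawn at 1 + k1 r^2 times it, then the intrinsics apply), "pose" (4x4, takes a point from camera to world coordinates). Camera axes: x right, y down, z forward; pixel columns grow to the right and rows downward; lengths in m; the calibration is good to about 2 mm. A picture is of the moment at which its call begins. There is no depth.
- hand_in(): hands the job in; it is judged then, once.
Trained networks look in the newest picture that a camera, given by its name, has taken for a name from the list of things; names that differ only in an ending like _2 or _b are one class to them, and where a whole thing is asked for, a point or a joint stands for the part that bears it (a point fixed in the world has none). Each returns a list of dicts, best first, with "score" (0 to 1); they miss things now and then, are a little off and sometimes report something else, mostly with a low value. They report only what shows in the picture. A call takes as long as a camera call. They do not tell look-alikes from the thing itself.
- search_frame(camera, thing): "position" ([column, row] in pixels, amid what is visible of it).
- mark_of(camera, thing): "position" ([column, row] in pixels: a listed point, or the origin of a listed thing).
The state is a dict: "time": time; "joints": joint angles; "joint_velocities": joint speeds; "joint_efforts": joint torques, N m; "position": TCP position; "tcp_rot": TCP orientation; "force": force on the tool from outside, world axes, zero at the start; "ft_torque": the same for the moment, N m; "gripper_width": finger opening in m; "grasp_force": force on a finger pad.
Only numpy, scipy, OpenCV 4.12 (cv2) and the standard library are available. Lean on these libraries where they do the work, as an engineer would, in place of code of your own. Each camera call takes 0.05 s, during which the arm holds its last target. There are 200 camera calls.

TASK

Take the orange-handled flat-bladed key out of its stand and set it upright and centred in the slot of the brass clamp screw, fully home, before turning anything. Then turn the screw clockwise until its slot lines up with the two red lines, and let go, leaving the key standing upright in the screw. Leave the black round-handled key alone in its stand.

Things in the scene. Friction and masses are not known exactly. Their poses are not given: they have to be found in the camera images.
- driver: The right key, 88 mm tall, upright in one of two like wooden stands. Steel blade 42 mm wide (x), 5 mm thick (y), 13 mm long; above it a collar 50 mm across, 5 mm thick, that rests on stand or screw; a 12 mm shank; an orange T-handle 70 mm long (x), 16 mm thick (y), 58 to 88 mm above the blade's end. Origin: centre of the blade's end, z up. Half a turn about z makes no difference. 0.25 kg.
- round_key: The wrong key, 88 mm tall: black pear-shaped handle 36 mm across, a thin round pin in place of the blade. It stands in the other dark wooden stand (90 x 60 mm, 30 mm high). Origin: lower end of the pin, z up. Leave it.
- slot (a point): Centre of the brass screw head's top, 60 mm above the bench; turns with the screw; x along the slot, z up its axis. Head 50 mm across, slot right across it, 13 mm wide (mouth 21), 14 deep: the blade has 0.2 rad of play each way before it drives. Fully home, the key's collar lies on the head, its origin 13 mm below this point. Fixed clamp under it: 125 x 115 mm, pale top plate 40 mm high.
- screw (a joint): Angle of the brass screw, rad, growing clockwise seen from above. It starts between -0.1 and 0.3 and stays where it is left (friction 0.15 N m). At 1.05 the slot lines up with the two red lines painted on the clamp's plate either side of the head. The pitch is so fine that the height does not change.
There are look-alikes about, which are no part of the job. What is shaped like the part that bears slot but blue is not meant. Leave any purple look-alike of the driver alone.

How it is judged:
On the way:
1. the orange key is fully home in the slot, upright and on the screw's axis, before the screw has been turned (horizontal distance between driver and slot below 0.012 m and z of driver in the frame of slot below -0.009 m and angle between driver's own z axis and vertical below 0.18 rad and angle between the x axis of driver and the x axis of slot, either way round below 0.4 rad and value of joint screw below 0.5 rad), for 0.2 s.
At the end, for the whole second after the job is handed in: The screw has been turned clockwise so that its slot lies within 20 degrees of the red lines (joint 0.70 to 1.40 rad), and the orange key stands released and at rest in the slot: blade at least 9 mm deep, within 12 mm of the screw's axis, tilted less than 10 degrees (horizontal distance between driver and slot below 0.012 m and z of driver in the frame of slot below -0.009 m and angle between driver's own z axis and vertical below 0.18 rad and angle between the x axis of driver and the x axis of slot, either way round below 0.4 rad and value of joint screw between 0.7 and 1.4 rad and linear speed of driver below 0.02 m/s and angular speed of driver below 0.2 rad/s); the robot touches nothing.
It fails at once if the black round-handled key is moved more than 25 mm (distance of round_key from where it was at the start of the episode above 0.025 m).
It also fails if it takes over 38 s, if anything falls off the work surface, if the arm or the gripper's body presses on something with over 40 N, if the wrist force passes 120 N, or if a joint passes its speed limit or range.

## Working session

There is one attempt and no reset: what is moved stays moved. The work goes in short steps, Python scripts to look and compute and a tool call to move; the robot and the scene stay as the last step left them, time stands still between calls to the robot, and variables do not carry over. Pictures are saved under pics/ and viewed, at most 10 in all, crops included, and the job is handed in when it is done.

Besides the shell and the picture viewer there is one more tool, called after "Emit:" as name([rows], argument=value, ...), one row to a line, values as JSON. send_rows: Moves the arm, as the interface text tells. Its arguments: {"type":"object","properties":{"steps":{"type":"array","items":{"type":"object","properties":{"dx":{"type":"number"},"dy":{"type":"number"},"dz":{"type":"number"},"rx":{"type":"number"},"ry":{"type":"number"},"rz":{"type":"number"}}}},"grip":{"type":"number"}},"required":["steps"]}

```bash
mkdir -p pics; cat > h.py <<'E'
from station import *
import numpy as np, cv2
from scipy.spatial.transform import Rotation as R
def ray(c,px):
    K=c["K"];d=np.array([(px[0]-K[0,2])/K[0,0],(px[1]-K[1,2])/K[1,1]]);u=d.copy()
    for _ in range(20): u=d/(1+c["k1"]*(u@u))
    P=c["pose"];return P[:3,3],P[:3,:3]@np.array([u[0],u[1],1])
def at(c,px,z):
    o,d=ray(c,px);return o+d*(z-o[2])/d[2]
def proj(c,p):
    P=c["pose"];q=P[:3,:3].T@(np.asarray(p)-P[:3,3]);u=q[:2]/q[2];u=u*(1+c["k1"]*(u@u))
    return [c["K"][0,0]*u[0]+c["K"][0,2],c["K"][1,1]*u[1]+c["K"][1,2]]
def tri(c1,p1,c2,p2):
    A=np.zeros((3,3));b=np.zeros(3)
    for c,p in((c1,p1),(c2,p2)):
        o,d=ray(c,p);d=d/np.linalg.norm(d);M=np.eye(3)-np.outer(d,d);A+=M;b+=M@o
    return np.linalg.solve(A,b)
E
python3 - <<'E'
from h import *
np.set_printoptions(precision=4,suppress=True)
C={}
for n in("top","side"):
    c=C[n]=camera(n);cv2.imwrite(f"pics/{n}0.png",c["color"][:,:,::-1])
    print(n,c["pose"][:3,3],c["K"][0,0],c["k1"])
    for t in("driver","slot","round_key"):
        for f in(search_frame,mark_of):
            print(t,f.__name__,[(np.round(r["position"],1).tolist(),round(r["score"],2)) for r in f(n,t)])
o=get_obs();print(o["time"],o["position"],o["tcp_rot"],R.from_rotvec(o["tcp_rot"]).as_matrix())
E
```

```text
top [0.331  0.0497 0.9391] 403.9435342223969 0.004656442565807524
driver call [([168.1, 177.4], 0.88), ([174.8, 225.9], 0.73)]
driver call [([173.2, 179.2], 0.64), ([180.1, 230.2], 0.58)]
slot call [([398.9, 287.7], 0.9), ([421.1, 200.5], 0.88)]
slot call [([426.2, 199.2], 0.98), ([401.6, 289.2], 0.6)]
round_key call [([261.7, 203.4], 0.71)]
round_key call [([265.0, 210.4], 0.68)]
side [0.0401 0.4201 0.6938] 443.10759446634535 -0.11789572086685565
driver call [([142.2, 251.5], 0.79), ([184.9, 303.9], 0.78)]
driver call [([146.7, 268.3], 0.9), ([188.6, 316.4], 0.69)]
slot call []
slot call [([382.4, 146.1], 0.64)]
round_key call [([258.8, 220.9], 0.87)]
round_key call [([261.9, 239.2], 0.93)]
0.7 [ 0.1349 -0.5074  0.2503] [3.1151 0.4069 0.    ] [[ 0.9665  0.2568  0.    ]
 [ 0.2568 -0.9665 -0.    ]
 [ 0.      0.     -1.    ]]
```

View pics/top0.png

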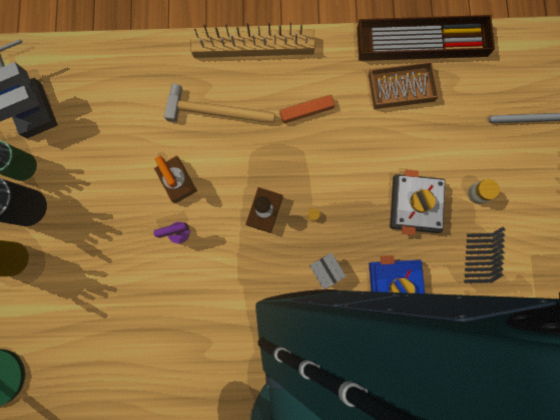

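View pics/side0.png

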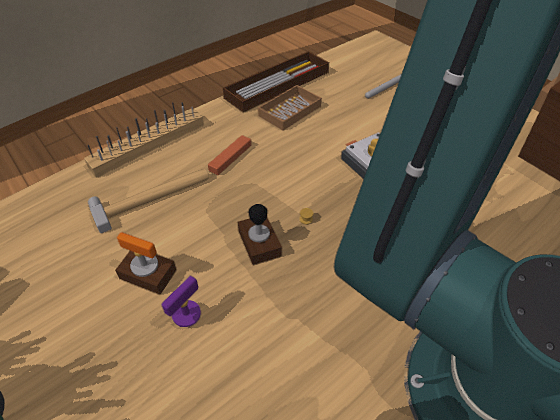

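The top view shows the orange key in its stand at (168,172), the round key at (264,207), the white clamp's brass screw at (424,200), and the blue decoy at (402,285). The purple key is at (174,232). I'll zoom in on the first two targets.

```bash
python3 - <<'E'
from h import *
np.set_printoptions(precision=4,suppress=True)
t=camera("top");s=camera("side")
a=cv2.resize(t["color"][140:220,130:210],(400,400),interpolation=cv2.INTER_CUBIC)
b=cv2.resize(t["color"][160:240,380:460],(400,400),interpolation=cv2.INTER_CUBIC)
cv2.imwrite("pics/z1.png",np.hstack([a,b])[:,:,::-1])
for n,c,z in(("top",t,.1),("side",s,.09)):
    h=cv2.cvtColor(c["color"],cv2.COLOR_RGB2HSV)
    m=((h[...,0]>=4)&(h[...,0]<=16)&(h[...,1]>200)&(h[...,2]>110)).astype(np.uint8)
    k,l,st,ce=cv2.connectedComponentsWithStats(m)
    for i in range(1,k):
        if st[i,4]>60:
            pts=np.argwhere(l==i)[:,::-1].astype(np.float32);r=cv2.minAreaRect(pts)
            bx=cv2.boxPoints(r);print(n,ce[i],st[i,4],r)
            w=np.array([at(c,p,z)[:2] for p in bx]);print(w.round(4).tolist(),w.mean(0))
print("collar/mark driver",at(t,[173.2,179.2],.017),tri(t,[173.2,179.2],s,[146.7,268.3]))
print("screw",at(t,[426.2,199.2],.06), "roundkey",tri(t,[265,210.4],s,[261.9,239.2]))
E
```

```text
top [164.4751 170.1991] 221 ((164.35986328125, 170.57644653320312), (30.885963439941406, 7.901061058044434), 61.38954162597656)
[[0.5792, 0.3301], [0.5871, 0.3154], [0.5265, 0.2828], [0.5187, 0.2975]] [0.5529 0.3065]
side [135.2611 244.3248] 471 ((135.33409118652344, 244.61692810058594), (39.642051696777344, 13.96910285949707), 19.29004669189453)
[[0.578, 0.3357], [0.5998, 0.3157], [0.5306, 0.2786], [0.511, 0.2989]] [0.5549 0.3072]
collar/mark driver [0.5532 0.3107 0.017 ] [0.5497 0.3066 0.0241]
screw [ 0.4806 -0.2604  0.06  ] roundkey [0.4721 0.0964 0.0135]
```

View pics/z1.png

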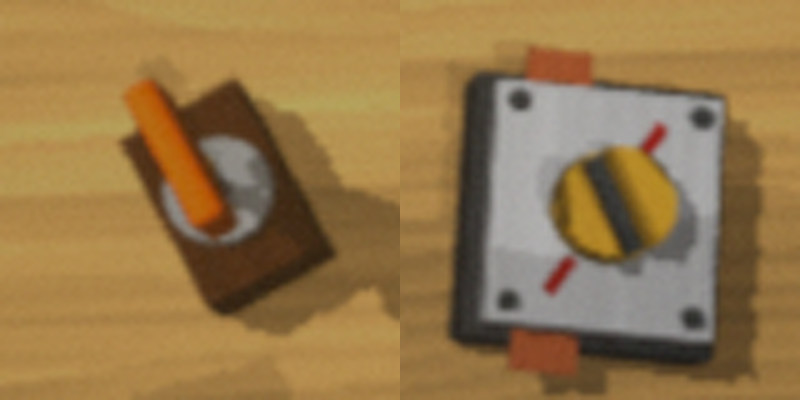

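The left crop shows the orange handle at about 28.5° yaw, centred near (0.553, 0.3065). The right crop shows the slot at about 24° yaw and the red lines at about -35°, so the turn needed is about 60° clockwise. I'll go above the key.

Emit:
send_rows([
  {"dx": 34,"dy": -38,"rz": -9.9},
  {"dx": 68,"dy": -75,"rz": -19.8},
  {"dx": 102,"dy": -113,"rz": -29.7},
  {"dx": 136,"dy": -151,"rz": -39.6},
  {"dx": 170,"dy": -189,"rz": -49.5},
  {"dx": 204,"dy": -226,"rz": -59.4},
  {"dx": 238,"dy": -264,"rz": -69.3},
  {"dx": 272,"dy": -302,"rz": -79.2},
  {"dx": 306,"dy": -340,"rz": -89.1},
  {"dx": 341,"dy": -377,"rz": -99},
  {"dx": 375,"dy": -415,"rz": -108.9},
  {"dx": 409,"dy": -453,"rz": -118.8},
  {"dx": 443,"dy": -491,"rz": -128.7},
  {"dx": 477,"dy": -528,"rz": -138.6},
  {"dx": 511,"dy": -566,"dz": 20,"rz": -148.5},
  {"dx": 545,"dy": -604,"dz": 40,"rz": -158.4},
  {"dx": 579,"dy": -641,"dz": 60,"rz": -168.3},
  {"dx": 613,"dy": -679,"dz": 80,"rz": -178},
], grip=0.3)

```text
$.steps[0]: bad value
```

```bash
cat > scr.py <<'E'
from h import *
np.set_printoptions(precision=4,suppress=True)
t=camera("top");s=camera("side")
o=get_obs();print(o["time"],o["position"],o["joints"],o["gripper_width"]);M=R.from_rotvec(o["tcp_rot"]).as_matrix();print("yaw",np.degrees(np.arctan2(M[1,0],M[0,0])),M[:,2])
for n in("top","side"):print(n,mark_of(n,"slot"))
def red(c,x0,y0,x1,y1,z):
    h=cv2.cvtColor(c["color"],cv2.COLOR_RGB2HSV)[y0:y1,x0:x1]
    m=(((h[...,0]<4)|(h[...,0]>172))&(h[...,1]>140)&(h[...,2]>60)).astype(np.uint8)
    k,l,st,ce=cv2.connectedComponentsWithStats(m)
    w=[at(c,ce[i]+[x0,y0],z) for i in range(1,k) if st[i,4]>=4];print([(ce[i]+[x0,y0],st[i,4]) for i in range(1,k) if st[i,4]>=4]);print("red",w)
    if len(w)==2: d=w[0]-w[1];print("mid",(w[0]+w[1])/2,"yaw",np.degrees(np.arctan2(d[1],d[0])))
red(t,395,175,445,230,.04)
print("top circ est",at(t,[424.3,200.5],.06))
p=proj(s,[.4806,-.2604,.06]);print(p);x,y=int(p[0])-40,int(p[1])-40
red(s,max(0,x),max(0,y),x+80,y+80,.04)
a=cv2.resize(t["color"][180:220,404:444],(400,400),interpolation=cv2.INTER_CUBIC)
b=cv2.resize(s["color"][max(0,y):y+80,x:x+80],(400,400),interpolation=cv2.INTER_CUBIC);print(x,y)
cv2.imwrite("pics/z2.png",np.hstack([a,b])[:,:,::-1])
E
python3 scr.py
```

```text
0.9 [ 0.1349 -0.5074  0.2503] [-1.4663  0.2631 -0.0483  1.2594 -0.      1.4155] 0.08534098832274657
yaw 14.88724675338156 [-0.  0. -1.]
top [{'position': [404.6, 290.4], 'score': 0.88}, {'position': [422.5, 200.2], 'score': 0.6}]
side [{'position': [380.5, 144.4], 'score': 0.59}]
[(array([430.3333, 187.5556]), np.int32(9)), (array([411.1667, 214.75  ]), np.int32(12))]
red [array([ 0.5104, -0.2789,  0.04  ]), array([ 0.4497, -0.2311,  0.04  ])]
mid [ 0.48  -0.255  0.04 ] yaw -38.25578831871052
top circ est [ 0.4778 -0.256   0.06  ]
[np.float64(381.1537153823883), np.float64(143.6185024181716)]
[]
red []
341 103
```

View pics/z2.png

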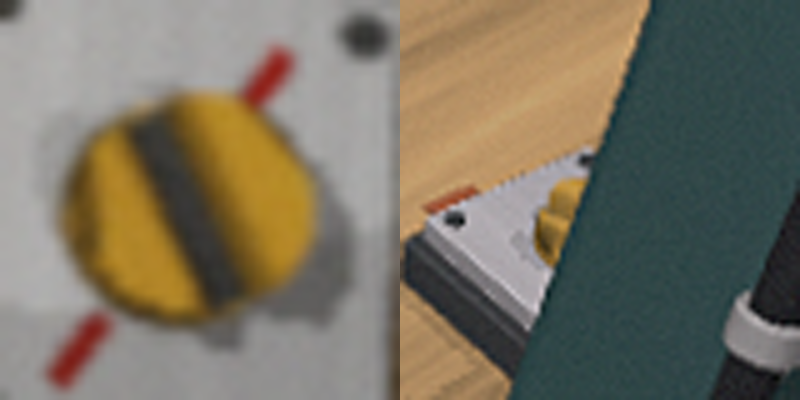

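Emit:
send_rows([
  {"dx": 34,"dy": -38,"dz": 0,"rx": 0,"ry": 0,"rz": -9.9},
  {"dx": 68,"dy": -75,"dz": 0,"rx": 0,"ry": 0,"rz": -19.8},
  {"dx": 102,"dy": -113,"dz": 0,"rx": 0,"ry": 0,"rz": -29.7},
  {"dx": 136,"dy": -151,"dz": 0,"rx": 0,"ry": 0,"rz": -39.6},
  {"dx": 170,"dy": -189,"dz": 0,"rx": 0,"ry": 0,"rz": -49.5},
  {"dx": 204,"dy": -226,"dz": 0,"rx": 0,"ry": 0,"rz": -59.4},
  {"dx": 238,"dy": -264,"dz": 0,"rx": 0,"ry": 0,"rz": -69.3},
  {"dx": 272,"dy": -302,"dz": 0,"rx": 0,"ry": 0,"rz": -79.2},
  {"dx": 306,"dy": -340,"dz": 0,"rx": 0,"ry": 0,"rz": -89.1},
  {"dx": 341,"dy": -377,"dz": 0,"rx": 0,"ry": 0,"rz": -99},
  {"dx": 375,"dy": -415,"dz": 0,"rx": 0,"ry": 0,"rz": -108.9},
  {"dx": 409,"dy": -453,"dz": 0,"rx": 0,"ry": 0,"rz": -118.8},
  {"dx": 443,"dy": -491,"dz": 0,"rx": 0,"ry": 0,"rz": -128.7},
  {"dx": 477,"dy": -528,"dz": 0,"rx": 0,"ry": 0,"rz": -138.6},
  {"dx": 511,"dy": -566,"dz": 20,"rx": 0,"ry": 0,"rz": -148.5},
  {"dx": 545,"dy": -604,"dz": 40,"rx": 0,"ry": 0,"rz": -158.4},
  {"dx": 579,"dy": -641,"dz": 60,"rx": 0,"ry": 0,"rz": -168.3},
  {"dx": 613,"dy": -679,"dz": 80,"rx": 0,"ry": 0,"rz": -178},
], grip=0.3)

```text
time: 3.25
position: [0.5535, 0.308, 0.1696]
tcp_rot: [-0.361, 3.12, -0.0]
force: [1.4, -1.2, -0.1]
gripper_width: 0.0597
grasp_force: 0.0
```

```bash
cat >> scr.py <<'E'
a,b=[at(t,[404+u/10-.45,180+v/10-.45],.046) for u,v in((150,130),(228,300))];d=a-b
print("slot floor mid",(a+b)/2,"yaw",np.degrees(np.arctan2(d[1],d[0])))
E
sed -i 's#pics/z2#pics/z3#' scr.py; python3 scr.py
```

```text
3.35 [0.5533 0.3095 0.167 ] [0.3813 0.4844 0.073  1.1623 0.0006 0.1491] 0.059875083307469885
yaw -166.6958896431175 [-0.0029 -0.0005 -1.    ]
top [{'position': [400.0, 289.1], 'score': 0.66}, {'position': [425.1, 198.4], 'score': 0.6}]
side []
[(array([430.3333, 187.5556]), np.int32(9)), (array([411.1667, 214.75  ]), np.int32(12))]
red [array([ 0.5104, -0.2789,  0.04  ]), array([ 0.4497, -0.2311,  0.04  ])]
mid [ 0.48  -0.255  0.04 ] yaw -38.25578831871052
top circ est [ 0.4778 -0.256   0.06  ]
[np.float64(381.1537153823883), np.float64(143.6185024181716)]
[]
red []
341 103
slot floor mid [ 0.4791 -0.2566  0.046 ] yaw 20.096106852290458
```

View pics/z3.png

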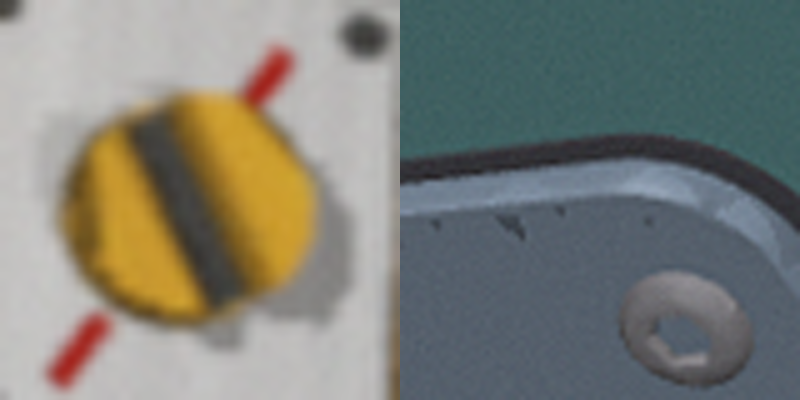

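Emit:
send_rows([
  {"dx": 0,"dy": 0,"dz": 20,"rx": 0,"ry": 0,"rz": -8},
  {"dx": 0,"dy": 0,"dz": 30,"rx": 0,"ry": 0,"rz": -15.5},
  {"dx": 0,"dy": 0,"dz": 30,"rx": 0,"ry": 0,"rz": -15.5},
  {"dx": 0,"dy": 0,"dz": 30,"rx": 0,"ry": 0,"rz": -15.5},
])

```text
time: 3.95
position: [0.5531, 0.3059, 0.1414]
tcp_rot: [-0.764, 3.046, 0.0]
force: [0.7, -0.0, 0.9]
gripper_width: 0.0599
grasp_force: 0.0
```

```bash
cat > st.py <<'E'
from h import *
np.set_printoptions(precision=4,suppress=True)
o=get_obs();M=R.from_rotvec(o["tcp_rot"]).as_matrix()
print(o["time"],o["position"],"yaw",np.degrees(np.arctan2(M[1,0],M[0,0])),M[:,2],"j",o["joints"],"w",o["gripper_width"],o["grasp_force"],"F",o["force"],o["ft_torque"])
E
python3 st.py
```

```text
3.95 [0.5531 0.3059 0.1414] yaw -151.84310682612892 [ 0.0011  0.0004 -1.    ] j [ 0.3763  0.492   0.0142  1.0918 -0.     -0.1151] w 0.059886101469308325 0.0 F [ 0.6882 -0.0434  0.9286] [-0.0078 -0.0187 -0.0308]
```

Emit:
send_rows([
  {"dx": 0,"dy": 0,"dz": 25,"rx": 0,"ry": 0,"rz": 0},
  {"dx": 0,"dy": 0,"dz": 51,"rx": 0,"ry": 0,"rz": 0},
  {"dx": 0,"dy": 0,"dz": 51,"rx": 0,"ry": 0,"rz": 0},
])

```text
time: 4.32
position: [0.5522, 0.3058, 0.0887]
tcp_rot: [0.766, -3.045, 0.0]
force: [-0.1, 0.5, -0.4]
gripper_width: 0.0597
grasp_force: 0.0
```

Emit:
send_rows([
  {"dx": 0,"dy": 0,"dz": 0,"rx": 0,"ry": 0,"rz": 0},
  {"dx": 0,"dy": 0,"dz": 0,"rx": 0,"ry": 0,"rz": 0},
  {"dx": 0,"dy": 0,"dz": 0,"rx": 0,"ry": 0,"rz": 0},
  {"dx": 0,"dy": 0,"dz": 0,"rx": 0,"ry": 0,"rz": 0},
  {"dx": 0,"dy": 0,"dz": 0,"rx": 0,"ry": 0,"rz": 0},
], grip=1)

```text
time: 4.95
position: [0.5533, 0.3066, 0.0904]
tcp_rot: [-0.77, 3.044, 0.0]
force: [-1.0, 0.7, 7.8]
gripper_width: 0.015
grasp_force: 59.2
```

```bash
cat > pic.py <<'E'
import sys
from h import *
im=[]
for a in sys.argv[2:]:
    n,x,y,z,h=a.split(",");c=camera(n);p=proj(c,[float(x),float(y),float(z)]);h=int(h)
    u=min(max(int(p[0])-h,0),560-2*h);v=min(max(int(p[1])-h,0),420-2*h);print(n,u,v,p)
    im.append(cv2.resize(c["color"][v:v+2*h,u:u+2*h],(400,400),interpolation=cv2.INTER_CUBIC))
cv2.imwrite(sys.argv[1],np.hstack(im)[:,:,::-1])
E
python3 st.py; python3 pic.py pics/g1.png side,.553,.3065,.09,70 top,.553,.3065,.09,50
```

```text
4.95 [0.5533 0.3066 0.0904] yaw -151.61931853639976 [ 0.0016  0.0007 -1.    ] j [ 0.3772  0.527  -0.0704  0.9717  0.     -0.1181] w 0.015043601760730304 59.20000433921814 F [-1.0302  0.7448  7.78  ] [-0.1013  0.2129  0.0215]
side 65 174 [np.float64(135.9202894816753), np.float64(244.8866422530756)]
top 115 121 [np.float64(165.69985619226776), np.float64(171.58665418828573)]
```

View pics/g1.png

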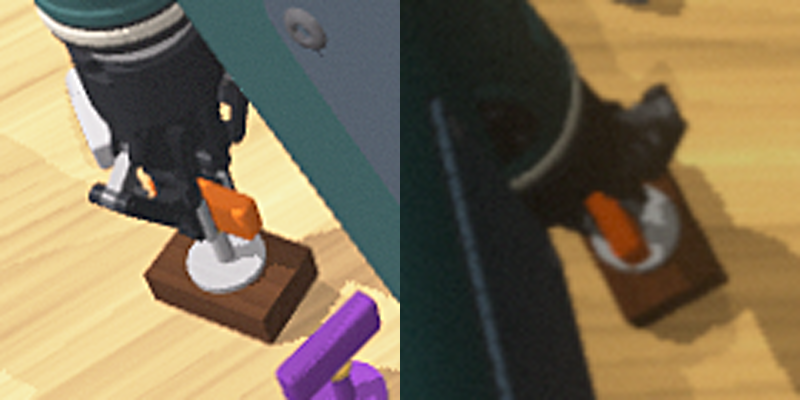

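The handle is gripped on centre (width 15 mm, force 59 N), seen in the side view at crop (225,215), with the key still upright in its stand. Next I'll lift it and carry it to the screw.

Emit:
send_rows([
  {"dx": 0,"dy": 0,"dz": -20,"rx": 0,"ry": 0,"rz": 0},
  {"dx": 0,"dy": 0,"dz": -60,"rx": 0,"ry": 0,"rz": 0},
  {"dx": 0,"dy": 0,"dz": -110,"rx": 0,"ry": 0,"rz": 0},
  {"dx": 14,"dy": -19,"dz": -150,"rx": 0,"ry": 0,"rz": 0},
  {"dx": 42,"dy": -58,"dz": -150,"rx": 0,"ry": 0,"rz": 1},
  {"dx": 72,"dy": -100,"dz": -150,"rx": 0,"ry": 0,"rz": 2},
  {"dx": 104,"dy": -144,"dz": -150,"rx": 0,"ry": 0,"rz": 3},
  {"dx": 136,"dy": -188,"dz": -150,"rx": 0,"ry": 0,"rz": 4},
  {"dx": 168,"dy": -232,"dz": -150,"rx": 0,"ry": 0,"rz": 5},
  {"dx": 200,"dy": -276,"dz": -150,"rx": 0,"ry": 0,"rz": 6},
  {"dx": 232,"dy": -320,"dz": -150,"rx": 0,"ry": 0,"rz": 7},
  {"dx": 264,"dy": -364,"dz": -150,"rx": 0,"ry": 0,"rz": 8.3},
  {"dx": 292,"dy": -404,"dz": -130,"rx": 0,"ry": 0,"rz": 8.3},
  {"dx": 318,"dy": -440,"dz": -100,"rx": 0,"ry": 0,"rz": 8.3},
  {"dx": 333,"dy": -460,"dz": -80,"rx": 0,"ry": 0,"rz": 8.3},
  {"dx": 333,"dy": -460,"dz": -70,"rx": 0,"ry": 0,"rz": 8.3},
  {"dx": 333,"dy": -460,"dz": -70,"rx": 0,"ry": 0,"rz": 8.3},
])

```text
time: 7.18
position: [0.4783, -0.2561, 0.159]
tcp_rot: [0.548, -3.093, -0.002]
force: [0.8, -0.2, -1.5]
gripper_width: 0.0152
grasp_force: 58.8
```

```bash
python3 st.py; python3 pic.py pics/g2.png side,.479,-.256,.07,45 top,.479,-.256,.07,35
```

```text
7.175 [ 0.4783 -0.2561  0.159 ] yaw -159.91680227220695 [-0.0009  0.0008 -1.    ] j [-0.6418  0.3373 -0.1937  1.0409  0.0001 -0.9924] w 0.015195166452532573 58.80748093128204 F [ 0.7589 -0.1707 -1.4897] [ 0.0101 -0.0397 -0.0167]
side 336 96 [np.float64(381.16932779826874), np.float64(141.29742032055475)]
top 390 164 [np.float64(425.78836107951236), np.float64(199.1441437111878)]
```

View pics/g2.png

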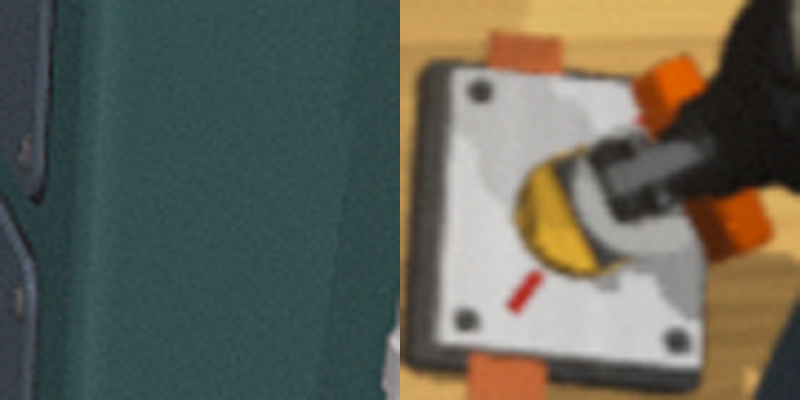

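The top view shows the key above the screw, with its collar centred near crop (644,187) and the handle ends at (668,95) and (735,220). The side view is blocked by the arm. Next I'll check the offset.

```bash
python3 - <<'E'
from h import *
c=camera("top")
f=lambda u,v:[(u-400)/400*70+390-.4,v/400*70+164-.4]
print(at(c,f(644,187),.104),at(c,f(702,158),.163),[np.round((np.array(proj(c,[.4783,-.2561,z]))-[390,164])/70*400+[400,0]) for z in(.104,.163)])
h=cv2.cvtColor(c["color"],cv2.COLOR_RGB2HSV)
m=((h[...,0]>=4)&(h[...,0]<=16)&(h[...,1]>200)&(h[...,2]>110));m[:170]=0;m[215:]=0;m[:,:430]=0;m[:,460:]=0
r=cv2.minAreaRect(np.argwhere(m)[:,::-1].astype(np.float32));w=np.array([at(c,p,.163)[:2] for p in cv2.boxPoints(r)]);print(r,w,w.mean(0))
E
```

```text
[ 0.4787807  -0.25809727  0.104     ] [ 0.47777517 -0.25687412  0.163     ] [array([636., 186.]), array([697., 154.])]
((442.6061706542969, 191.13356018066406), (35.83533477783203, 11.586482048034668), 65.55604553222656) [[ 0.50648538 -0.23487468]
 [ 0.51546468 -0.25627406]
 [ 0.44982517 -0.27926411]
 [ 0.44105491 -0.25810083]] [ 0.47820753 -0.25712842]
```

Emit:
send_rows([
  {"dx": 0,"dy": 0,"dz": 12,"rx": 0,"ry": 0,"rz": 0},
  {"dx": 0,"dy": 0,"dz": 22,"rx": 0,"ry": 0,"rz": 0},
  {"dx": 0,"dy": 0,"dz": 31,"rx": 0,"ry": 0,"rz": 0},
  {"dx": 0,"dy": 0,"dz": 38,"rx": 0,"ry": 0,"rz": 0},
  {"dx": 0,"dy": 0,"dz": 38,"rx": 0,"ry": 0,"rz": 0},
])

```text
time: 7.95
position: [0.4785, -0.2567, 0.1209]
tcp_rot: [0.548, -3.093, -0.0]
force: [-0.0, 0.4, -2.1]
gripper_width: 0.0156
grasp_force: 59.0
```

```bash
python3 st.py; python3 pic.py pics/g3.png top,.479,-.256,.07,35
```

```text
7.95 [ 0.4785 -0.2567  0.1209] yaw -159.91903235772682 [-0.0002  0.0002 -1.    ] j [-0.6425  0.3656 -0.2616  0.9439  0.     -0.9929] w 0.015599443043871414 59.03488576412201 F [-0.0243  0.4359 -2.0548] [-0.0001  0.0049 -0.0404]
top 390 164 [np.float64(425.78836107951236), np.float64(199.1441437111878)]
```

View pics/g3.png

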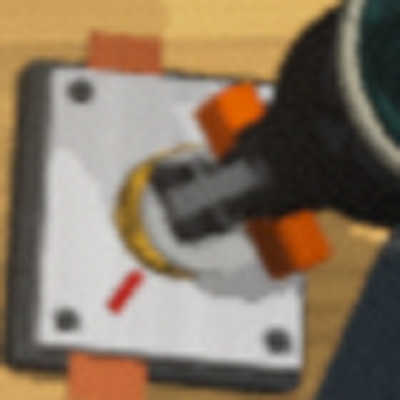

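The blade went in freely with its collar over the head. I'll press the last millimetres until it seats.

Emit:
send_rows([
  {"dx": 0,"dy": 0,"dz": 1,"rx": 0,"ry": 0,"rz": 0},
  {"dx": 0,"dy": 0,"dz": 2,"rx": 0,"ry": 0,"rz": 0},
  {"dx": 0,"dy": 0,"dz": 2,"rx": 0,"ry": 0,"rz": 0},
  {"dx": 0,"dy": 0,"dz": 2,"rx": 0,"ry": 0,"rz": 0},
])

```text
time: 8.5
position: [0.4787, -0.2568, 0.1202]
tcp_rot: [-0.548, 3.093, -0.001]
force: [-3.3, 2.7, 12.4]
gripper_width: 0.0155
grasp_force: 61.3
```

Emit:
send_rows([
  {"dx": 0,"dy": 0,"dz": -1,"rx": 0,"ry": 0,"rz": 4},
  {"dx": 0,"dy": 0,"dz": -1,"rx": 0,"ry": 0,"rz": 10},
  {"dx": 0,"dy": 0,"dz": -1,"rx": 0,"ry": 0,"rz": 16},
  {"dx": 0,"dy": 0,"dz": -1,"rx": 0,"ry": 0,"rz": 22},
  {"dx": 0,"dy": 0,"dz": -1,"rx": 0,"ry": 0,"rz": 28},
  {"dx": 0,"dy": 0,"dz": -1,"rx": 0,"ry": 0,"rz": 34},
  {"dx": 0,"dy": 0,"dz": -1,"rx": 0,"ry": 0,"rz": 40},
  {"dx": 0,"dy": 0,"dz": -1,"rx": 0,"ry": 0,"rz": 46},
  {"dx": 0,"dy": 0,"dz": -1,"rx": 0,"ry": 0,"rz": 52},
  {"dx": 0,"dy": 0,"dz": -1,"rx": 0,"ry": 0,"rz": 58},
  {"dx": 0,"dy": 0,"dz": -1,"rx": 0,"ry": 0,"rz": 64},
  {"dx": 0,"dy": 0,"dz": -1,"rx": 0,"ry": 0,"rz": 69},
  {"dx": 0,"dy": 0,"dz": -1,"rx": 0,"ry": 0,"rz": 69},
  {"dx": 0,"dy": 0,"dz": -1,"rx": 0,"ry": 0,"rz": 69},
])

```text
time: 10.25
position: [0.4781, -0.2545, 0.1205]
tcp_rot: [-1.298, -2.859, -0.006]
force: [-2.1, 16.6, 12.5]
gripper_width: 0.0151
grasp_force: 61.2
```

```bash
python3 st.py; python3 pic.py pics/g4.png side,.479,-.256,.07,35 top,.479,-.256,.07,35
```

```text
10.25 [ 0.4781 -0.2545  0.1205] yaw 131.14908739193265 [ 0.0001  0.0044 -1.    ] j [-0.6413  0.3651 -0.2638  0.9445  0.0036  0.2113] w 0.01512312636768559 61.248189210891724 F [-2.088  16.6125 12.4802] [3.7278 0.5715 0.0126]
side 346 106 [np.float64(381.16932779826874), np.float64(141.29742032055475)]
top 390 164 [np.float64(425.78836107951236), np.float64(199.1441437111878)]
```

View pics/g4.png

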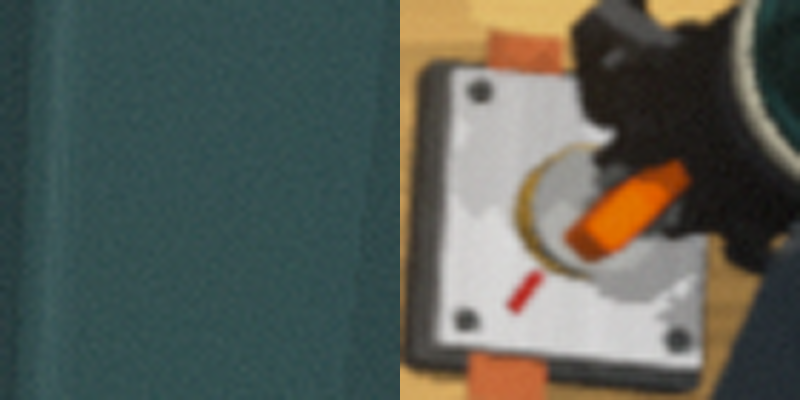

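The handle has turned to yaw -49°, about 11° past the red lines (the free play), so the slot should be about on the lines. I'll back off a few degrees to unload and then release.

Emit:
send_rows([
  {"dx": 0,"dy": 0,"dz": -0.5,"rx": 0,"ry": 0,"rz": -3},
  {"dx": 0,"dy": 0,"dz": -0.5,"rx": 0,"ry": 0,"rz": -6},
  {"dx": 0,"dy": 0,"dz": -0.5,"rx": 0,"ry": 0,"rz": -6},
])

```text
time: 10.72
position: [0.4785, -0.2563, 0.1207]
tcp_rot: [-1.149, -2.923, -0.001]
force: [0.2, 2.9, -2.5]
gripper_width: 0.0149
grasp_force: 59.0
```

```bash
python3 st.py
```

```text
10.725 [ 0.4785 -0.2563  0.1207] yaw 137.07947850668532 [-0.      0.0008 -1.    ] j [-0.6422  0.3658 -0.2622  0.9433  0.0006  0.1069] w 0.014899981914229456 59.046154618263245 F [ 0.1539  2.8954 -2.4573] [ 0.803  -0.1032  0.06  ]
```

Emit:
send_rows([
  {"dx": 0,"dy": 0,"dz": 0,"rx": 0,"ry": 0,"rz": 0},
  {"dx": 0,"dy": 0,"dz": 0,"rx": 0,"ry": 0,"rz": 0},
  {"dx": 0,"dy": 0,"dz": 0,"rx": 0,"ry": 0,"rz": 0},
  {"dx": 0,"dy": 0,"dz": 0,"rx": 0,"ry": 0,"rz": 0},
  {"dx": 0,"dy": 0,"dz": -10,"rx": 0,"ry": 0,"rz": 0},
  {"dx": 0,"dy": 0,"dz": -30,"rx": 0,"ry": 0,"rz": 0},
  {"dx": 0,"dy": 0,"dz": -70,"rx": 0,"ry": 0,"rz": 0},
  {"dx": 0,"dy": 0,"dz": -120,"rx": 0,"ry": 0,"rz": 0},
  {"dx": 40,"dy": 0,"dz": -150,"rx": 0,"ry": 0,"rz": 0},
  {"dx": 80,"dy": 0,"dz": -160,"rx": 0,"ry": 0,"rz": 0},
  {"dx": 120,"dy": 0,"dz": -160,"rx": 0,"ry": 0,"rz": 0},
  {"dx": 160,"dy": 0,"dz": -160,"rx": 0,"ry": 0,"rz": 0},
  {"dx": 160,"dy": 0,"dz": -160,"rx": 0,"ry": 0,"rz": 0},
], grip=0.3)

```text
time: 12.35
position: [0.3599, -0.1463, 0.2819]
tcp_rot: [1.148, 2.923, -0.0]
force: [0.4, -0.3, 0.1]
gripper_width: 0.06
grasp_force: 0.0
```

```bash
python3 st.py; python3 pic.py pics/g5.png side,.479,-.256,.08,45 top,.479,-.256,.07,35
```

```text
12.35 [ 0.3599 -0.1463  0.2819] yaw 137.12337667391554 [ 0.0011 -0.0008 -1.    ] j [-0.5967  0.0172 -0.2624  1.2898 -0.      0.1516] w 0.05995826985867604 0.0 F [ 0.3964 -0.2625  0.1405] [-0.0012 -0.0143  0.01  ]
side 336 92 [np.float64(381.9167115878263), np.float64(137.789845603723)]
top 390 164 [np.float64(425.78836107951236), np.float64(199.1441437111878)]
```

View pics/g5.png

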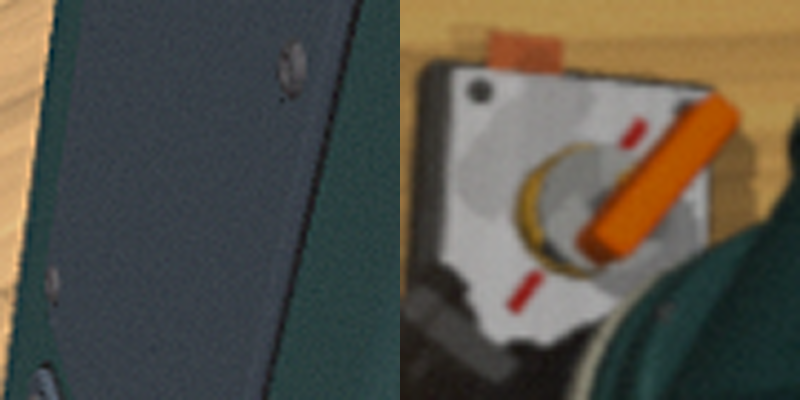

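The top view shows the key standing alone in the screw, with its handle from crop (600,245) to (720,110). The slot's dark end shows near (548,248), close to the lower red line at (525,292). I'll check centring and tilt by numbers, then hand in if they agree.

```bash
python3 - <<'E'
from h import *
c=camera("top");h=cv2.cvtColor(c["color"],cv2.COLOR_RGB2HSV)
m=((h[...,0]>=4)&(h[...,0]<=16)&(h[...,1]>200)&(h[...,2]>110));m[:175]=0;m[215:]=0;m[:,:418]=0;m[:,455:]=0
r=cv2.minAreaRect(np.argwhere(m)[:,::-1].astype(np.float32));w=np.array([at(c,p,.128)[:2] for p in cv2.boxPoints(r)])
print(r,w.mean(0).round(4),w.round(4).tolist())
ok=np.linalg.norm(w.mean(0)-[.479,-.256])<.007;print(ok)
if ok: print(hand_in())
E
```

```text
((435.822021484375, 193.90174865722656), (8.77751350402832, 32.81643295288086), 41.423667907714844) [ 0.4794 -0.2569] [[0.4608, -0.2266], [0.5105, -0.2749], [0.4979, -0.2872], [0.4485, -0.2389]]
True
the job is handed in; nothing more can be done
None
```

The orange key stands upright and released in the brass screw, within about 1 mm of its axis. The slot is turned to an estimated 1.03–1.23 rad (allowed 0.70–1.40). The round key was left alone, and the job was handed in at about 12.4 s; the result was not reported back.

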